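# Show a carton's label to the bench scanner

### The arm

A 6-joint arm with a two-finger parallel gripper is mounted at the origin on the work surface. World frame = base frame: x ahead of the robot, y to its left, z up, the work surface at z = 0. Lengths are in m, angles in degrees, forces in N, time in s.
With the tool pointing down it reaches from about 0.2 to 0.875 m from the base axis. Payload 3.4 kg.
Tool frame: the origin (TCP) lies on the centre line of the jaws, within the pads' length; the fingertips stand 8 mm ahead of it and the grasp point (between the pads) lies 11 mm behind it; z points along the fingers, y is the direction in which the jaws open and shut (so a half turn about z gives the same grasp; the last joint's range is limited). The gripper opens to 94 mm and grips with 3 to 60 N. Pads are 16 mm wide; open, the fingers measure 119 mm over their backs; the gripper's body (75 mm by 177 mm) begins 78 mm behind the grasp point.
Start: joints at [-81.245, 15.808, 86.224, -0, 77.962, -6.933], TCP at [0.155, -0.554, 0.213] pointing down, gripper open.
Joint ranges: [-165.64, 165.64], [-43.16, 119.46], [12.63, 154.43], [-67.54, 247.53], [6.08, 155.33], [-154.97, 154.97]. Speed limits (degrees/s): [147.25, 147.25, 180, 180, 180, 180].

### API

Orientations are given as a 3x3 rotation matrix whose columns are the frame's x, y, z axes.
In Python, from cell import bot gives the robot as it stands. The module is installed in compiled form; this text tells all that it offers.
- The arm moves only by the tool carry_out, never from a script. Its argument "deltas" is a list of rows, each an object with "hand": the opening, from -1 (shut) to 1 (fully open); "delta_pos": the shift along the tool's x, y, z in mm, a list of three; "angular": the turn, a rotation vector about the tool's x, y, z in rad, a list of three. In form: [{"hand": hand, "delta_pos": [dx, dy, dz], "angular": [wx, wy, wz]}, ...]. A call has 1 to 5 rows; each row is the pose to reach, as a shift and turn from the pose commanded when the call began, along the tool's axes at that moment; what a row does not reach only later rows make up. A row lasts 1/12 s, in which the tool goes at most 41.7 mm and 7.16 degrees, less where a joint would pass 70% of its speed; a pose out of reach is approached as far as the arm can. A call with a gripper value outside its range is refused whole. The fingers move at their own pace and stop on an object; the grip force is fixed at half the most. Time passes only in rows, so rows that repeat a pose let the fingers close. It gives the time, the measured TCP pose, the force and the opening at its end, in the units of the state.
- bot.observe(): the state, without advancing time (a new reading comes with each control period).
- bot.get_image(name): name is "side" or "top" or "wrist"; returns a dict with "color" (384x512x3 uint8, red, green, blue), "vfov" (degrees; the focal length in pixels is half the picture's height over the tangent of half this angle, whatever the lens; pixels are square), "cx", "cy" (the principal point, pixels), "rvec" (rotation vector, rad) and "tvec" (3), from world to camera coordinates, as OpenCV has them. Camera axes: x right, y down, z forward; pixel columns grow to the right and rows downward; lengths in m; the calibration is good to about 2 mm. A picture is of the moment at which its call begins. There is no depth.
- bot.hand_in(): hands the job in, once; it reports no verdict.
The state is a dict: "time_s": time; "q": joint angles; "qvel": joint speeds; "tau": joint torques, N m; "tool_pos": TCP position; "tcp_rot": TCP orientation; "contact_force": force on the tool from outside, world axes, zero at the start; "torque": the same for the moment, N m; "opening": opening from 0.0 (shut) to 1.0 (fully open).
Only numpy, scipy, OpenCV 4.12 (cv2) and the standard library are available. Lean on these libraries where they do the work, as an engineer would, in place of code of your own. Each camera call takes 0.05 s, during which the arm holds its last target. There are 200 camera calls.

### The job

Pick the slim carton (the tall, narrow one, the tallest in the blue tote) out of the tote and present it to the bench scanner: hold it in the air with the middle of the label on its end 12 cm straight out from the middle of the scanner's window, the label squarely facing the window (so tipped and turned to match the scanner's tilted head) and the carton's top side up, not rolled sideways. Do not push or tip the other goods, the things on the bench or the scanner, and finish while still holding the carton there, steady: do not put it down or let go.

Things in the scene. Friction and masses are not known exactly. Their poses are not given: they have to be found in the camera images.
- slim_carton: carton to present: brown box 120 mm long (x), 46 mm wide (y), 82 mm tall (z), 0.15 to 0.3 kg, upright in the tote; the tallest and narrowest of the three. Origin: centre of its underside. A white label with black bars is on its +x end (46 x 82 mm face), which at first points roughly away from the robot (within 30 degrees).
- label (a point): centre of the label on the slim carton's +x end: 60 mm along +x and 41 mm above the carton's origin. Axes as the carton; the label faces along +x.
- scanner_head: grey box 66 x 80 x 60 mm on a fixed stand (base radius 55 mm, thin post). Origin: its centre, 310 mm above the bench. Its glass window (-x face, 35 mm from the origin) looks along -x, roughly to the robot, tilted 9 to 29 degrees down; y is level, z its top. The stiff hinge stays put. A carton is rightly presented when its axes are parallel to the head's, x to x, z to z.
- read_point (a point): point in the air where the middle of the label belongs: on the scanner's line of sight, 120 mm out from the window (155 mm from the head's origin along its -x), about 240 to 290 mm above the bench. Axes as the scanner head.
- tote: blue plastic tote fixed on the bench: 300 mm (x) by 420 mm (y) outside, walls 85 mm high and 5 mm thick, floor 5 mm thick. Origin: centre of its underside. The three cartons stand in it side by side along its y, about 130 mm apart, in any order.
- wide_carton: bystander in the tote: cardboard box 110 x 76 x 58 mm (x, y, z). Origin: centre of its underside.
- small_carton: bystander in the tote: cardboard box 62 x 58 x 50 mm (x, y, z). Origin: centre of its underside.
- flask: bystander on the bench: white drinking flask, 60 mm across, 180 mm tall. Origin: centre of its underside.
- tape_roll: bystander on the bench: roll of brown tape lying flat, 100 mm across, 48 mm high. Origin: centre of its underside.
Things that resemble listed ones, but are neither listed nor needed, are in the scene too. What is shaped like the slim_carton but green or yellow is not meant.

How it is judged:
By the outcome, as a careful person would: the job done as asked, in the order asked, and still so for the second after the job is handed in, while the arm keeps its last pose, push and grip.
It also fails if it takes over 34 s, if anything falls off the work surface, if the arm or the gripper's body presses on something with over 40 N, if the wrist force passes 120 N, or if a joint passes its speed limit or range.

## Working session

There is one attempt and no reset: what is moved stays moved. The work goes in short steps, Python scripts to look and compute and a tool call to move; the robot and the scene stay as the last step left them, time stands still between calls to the robot, and variables do not carry over. Pictures are saved under pics/ and viewed, about 8 in all and at most 12, crops included, and the job is handed in when it is done.

Besides the shell and the picture viewer there is one more tool, called after "Call:" in YAML: its name, and indented under it one key for each argument. carry_out: Moves the arm, as the interface text tells. Its arguments: {"type":"object","properties":{"deltas":{"type":"array","items":{"type":"object","properties":{"hand":{"type":"number"},"delta_pos":{"type":"array","items":{"type":"number"}},"angular":{"type":"array","items":{"type":"number"}}}}}},"required":["deltas"]}

```bash
mkdir -p pics; cat > h.py <<'E'
import numpy as np, cv2
from cell import bot
def snap(n,save=None):
    im=bot.get_image(n); im['R']=cv2.Rodrigues(np.array(im['rvec'],float))[0]; im['t']=np.array(im['tvec'],float).ravel()
    im['f']=im['color'].shape[0]/2/np.tan(np.radians(im['vfov'])/2)
    if save: cv2.imwrite('pics/'+save,im['color'][:,:,::-1])
    return im
def ray(im,u,v):
    d=im['R'].T@np.array([(u-im['cx'])/im['f'],(v-im['cy'])/im['f'],1.]); return -im['R'].T@im['t'], d/np.linalg.norm(d)
def onz(im,u,v,z):
    o,d=ray(im,u,v); return o+d*(z-o[2])/d[2]
def tri(rays):
    A=0;b=0
    for o,d in rays:
        P=np.eye(3)-np.outer(d,d); A=A+P; b=b+P@o
    x=np.linalg.solve(A,b); return x,[np.linalg.norm((np.eye(3)-np.outer(d,d))@(x-o)) for o,d in rays]
def proj(im,p):
    c=im['R']@np.array(p)+im['t']; return im['f']*c[:2]/c[2]+[im['cx'],im['cy']]
E
python3 - <<'E'
from h import *
import pickle
ims={n:snap(n) for n in('side','top','wrist')}
pickle.dump(ims,open('i0.pkl','wb'))
cv2.imwrite('pics/top.png',cv2.resize(ims['top']['color'][:,:,::-1],(800,600)))
cv2.imwrite('pics/side.png',cv2.resize(ims['side']['color'][:,:,::-1],(800,600)))
for n,i in ims.items(): print(n,ray(i,i['cx'],i['cy']),i['f'],i['cx'],i['cy'])
print(bot.observe())
E
```

```text
side (array([0.14900466, 0.76476187, 1.11805517]), array([ 0.38228091, -0.55734332, -0.7370412 ])) 359.8753162127561 257.2774744079038 193.143716343996
top (array([0.48258011, 0.06998249, 1.21915676]), array([ 0.14737254,  0.00633014, -0.9890608 ])) 368.28685668871475 256.2596145950535 194.4654881258705
wrist (array([ 0.22361112, -0.53471917,  0.38311541]), array([-0.23417899, -0.06273144, -0.9701675 ])) 269.14293633042746 259.03861624731826 189.53720602380744
{'time_s': 0.15, 'q': array([-8.12446607e+01,  1.58400925e+01,  8.62744426e+01,  6.28293210e-05,
        7.79620363e+01, -6.93364823e+00]), 'qvel': array([-0.03967661, -0.11196195, -0.18111106,  0.03571652,  0.00703148,
       -0.05007592]), 'tau': array([ 7.27851402e-04, -4.04927409e+01, -2.37433612e+01,  7.01342197e-02,
        3.15661845e-02, -9.21801507e-05]), 'tool_pos': array([ 0.15541756, -0.55320336,  0.21282417]), 'tcp_rot': array([[ 9.62743817e-01,  2.70415053e-01, -2.02364292e-04],
       [ 2.70415080e-01, -9.62742925e-01,  1.32101321e-03],
       [ 1.62397067e-04, -1.32651966e-03, -9.99999107e-01]]), 'contact_force': array([-0.09956921, -0.20324916,  0.47070641]), 'torque': array([ 0.0195492 , -0.00985952,  0.0017378 ]), 'opening': 1.0008819093796}
```

View pics/top.png

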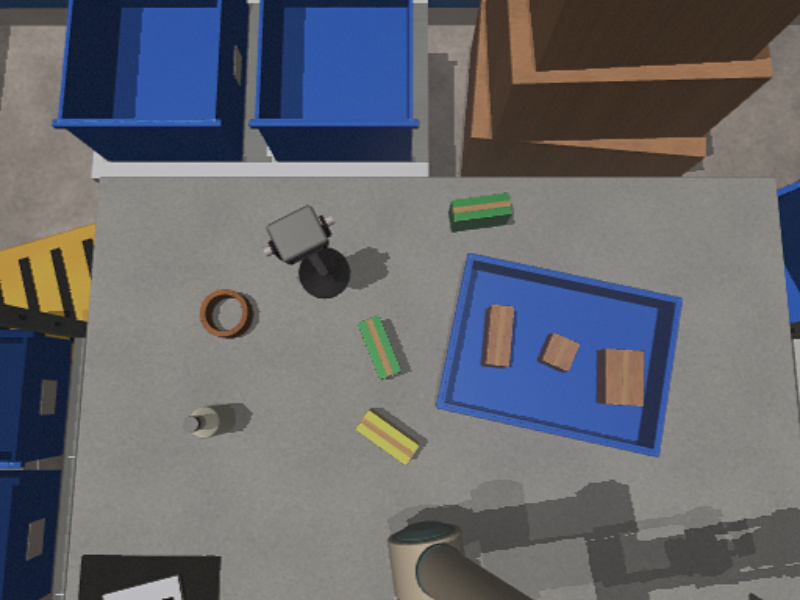

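View pics/side.png

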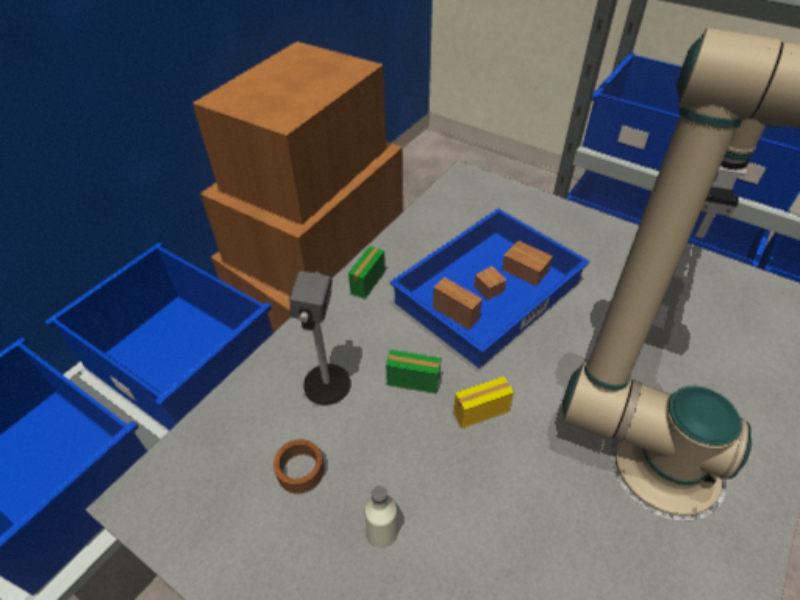

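Top view (800-px scale): slim carton at (500,335), small (560,352), wide (620,377), scanner head (299,235) with base (325,273), green and yellow decoys. The side view shows the slim carton at (457,303) and the head at (311,295). Next I'll measure the carton and the head, using enlarged crops.

```bash
python3 - <<'E'
from h import *
import pickle
ims=pickle.load(open('i0.pkl','rb'))
cs=[]
for n,(x0,y0,w) in {'top':(160,120,70),'side':(175,165,70)}.items():
    c=ims[n]['color'][y0:y0+w,x0:x0+w,::-1]; cs.append(cv2.resize(c,(400,400),interpolation=cv2.INTER_CUBIC))
for n,(x0,y0,w) in {'top':(295,180,70),'side':(265,165,70)}.items():
    pass
cv2.imwrite('pics/heads.png',np.hstack(cs))
im=ims['top'];hsv=cv2.cvtColor(im['color'],cv2.COLOR_RGB2HSV)
for n in('top','side'):
    im=ims[n];hsv=cv2.cvtColor(im['color'],cv2.COLOR_RGB2HSV)
    m=cv2.inRange(hsv,(3,60,40),(20,255,255))
    k,l,s,c=cv2.connectedComponentsWithStats(m)
    for i in range(1,k):
        if s[i][4]>150 and s[i][4]<1500:
            cnt=cv2.findContours((l==i).astype(np.uint8),0,2)[0][0]
            r=cv2.minAreaRect(cnt);print(n,s[i],c[i].round(1),np.round(r[0],1),np.round(r[1],1),round(r[2],1))
            b=cv2.boxPoints(r); 
            if n=='top':print([onz(im,*p,.087)[:2].round(3) for p in b])
E
```

```text
top [  0 143  61  39 338] [ 14.7 162.9] [ 25.1 154.8] [19.4 71. ] 56.1
[array([0.739, 0.917]), array([0.869, 0.742]), array([0.816, 0.703]), array([0.688, 0.878])]
top [128 185  34  32 473] [143.5 200.1] [144.5 200.5] [31. 33.] 90.0
[array([0.681, 0.478]), array([0.681, 0.375]), array([0.584, 0.371]), array([0.584, 0.473])]
top [311 195  18  40 580] [319.4 214.4] [319.4 214.4] [15.1 38.4] 5.2
[array([ 0.533, -0.088]), array([ 0.651, -0.101]), array([ 0.647, -0.147]), array([ 0.529, -0.134])]
top [347 213  24  24 349] [358.3 224.9] [358.3 224.9] [18.5 19. ] 23.2
[array([ 0.542, -0.198]), array([ 0.595, -0.222]), array([ 0.573, -0.274]), array([ 0.52 , -0.249])]
top [387 223  25  37 867] [399.  241.1] [399. 241.] [24. 36.] 0.0
[array([ 0.455, -0.318]), array([ 0.563, -0.324]), array([ 0.563, -0.397]), array([ 0.455, -0.391])]
side [322 154  31  28 541] [336.8 167.5] [336.6 167.3] [28.2 20.6] 26.6
side [304 171  20  20 266] [313.1 180.6] [313.3 180.8] [18.4 16.3] 45.0
side [278 178  30  32 607] [291.9 193.4] [291.7 193.2] [34.  20.2] 31.0
side [361 233  43  48 991] [381.7 260.3] [383.3 257.3] [35.3 39.3] 19.0
side [175 281  32  35 646] [190.8 297.8] [190.5 298. ] [34. 31.] 90.0
```

View pics/heads.png

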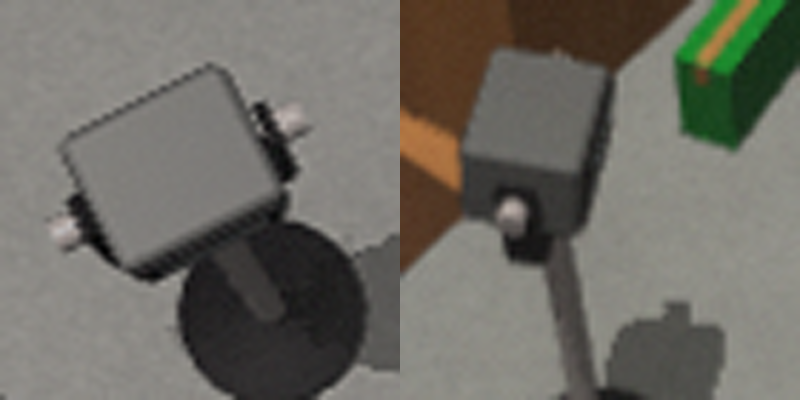

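The head's top-face corners are clear in both crops. In the top crop: (62,147), (213,65), (283,192), (120,262). In the side crop: (463,153), (500,48), (612,72), (580,172). I'll triangulate those.

```bash
python3 - <<'E'
from h import *
import pickle
ims=pickle.load(open('i0.pkl','rb'));T,S=ims['top'],ims['side'];k=70/400
t=dict(b1=(62,147),b0=(213,65),f0=(283,192),f1=(120,262),k=(67,232));s=dict(b1=(463,153),b0=(500,48),f0=(612,72),f1=(580,172),k=(515,213))
P={}
for n in t:
    P[n],e=tri([ray(T,t[n][0]*k+160-.4,t[n][1]*k+120-.4),ray(S,(s[n][0]-400)*k+175-.4,s[n][1]*k+165-.4)]);print(n,P[n].round(4),np.round(e,4))
x=P['b1']+P['b0']-P['f0']-P['f1'];y=P['b1']+P['f1']-P['b0']-P['f0']
print(np.linalg.norm(x)/2,np.linalg.norm(y)/2)
x/=np.linalg.norm(x);y/=np.linalg.norm(y);z=np.cross(x,y);z/=np.linalg.norm(z)
print(x,y,z,'yaw y',np.degrees(np.arctan2(-y[0],y[1])),'yaw x',np.degrees(np.arctan2(x[1],x[0])),'tilt',np.degrees(np.arcsin(x[2])))
c=sum(P[n] for n in('b0','b1','f0','f1'))/4;print('top c',c,'center',c-.03*z,'read',c-.03*z-.155*x)
for p in[(470,255),(682,298),(658,455),(437,408)]:print('tote',onz(T,p[0]*.64,p[1]*.64,.085).round(3))
# slim carton +y? height check: top centre across both views
m=cv2.inRange(cv2.cvtColor(S['color'],cv2.COLOR_RGB2HSV),(3,60,40),(20,255,255))[178:210,278:308]
cv2.imwrite('pics/x.png',m)
for z in(.05,.087):print([proj(S,onz(T,*p,z)).round(1) for p in cv2.boxPoints(((319.4,214.4),(15.1,38.4),5.2))])
cnt=cv2.findContours(m,0,2)[0][0]+[278,178];print(cv2.approxPolyDP(cnt,2,True).ravel())
E
```

```text
b1 [0.7351 0.2872 0.3386] [0.0013 0.0013]
b0 [0.7686 0.2211 0.3434] [0.003 0.003]
f0 [0.7162 0.1918 0.3294] [0.0027 0.0027]
f1 [0.6832 0.2605 0.3322] [0.004 0.004]
k [0.7029 0.2893 0.314 ] [0.0018 0.0018]
0.060046521243711064 0.07515074651386504
[0.86796851 0.4665814  0.17009547] [-0.44252888  0.89664555 -0.01396241] [-0.15911083 -0.06318534  0.9852367 ] yaw y 26.268102043974416 yaw x 28.260504886265224 tilt 9.793369654908453
top c [0.72576601 0.24012713 0.33591445] center [0.73053933 0.24202269 0.30635735] read [0.59600421 0.16970257 0.27999255]
tote [ 0.751 -0.063  0.085]
tote [ 0.664 -0.483  0.085]
tote [ 0.36  -0.416  0.085]
tote [0.447 0.006 0.085]
[array([300. , 202.8]), array([275.4, 188.2]), array([282.5, 181.6]), array([306.8, 195.8])]
[array([300.5, 197.5]), array([276.1, 183.3]), array([283.1, 176.8]), array([307.2, 190.7])]
[305 178 304 183 307 186]
```

```bash
cat >> h.py <<'E'
from scipy.spatial.transform import Rotation as Ro
def go(p,R):
    s=bot.observe();C=np.array(s['tcp_rot']);d=C.T@(np.array(p)-s['tool_pos'])*1000;w=Ro.from_matrix(C.T@R).as_rotvec()
    print('d mm',d.round(1),'w',w.round(4),'rows',np.linalg.norm(d)/41.7,np.degrees(np.linalg.norm(w))/7.16)
def down(yaw): return Ro.from_euler('z',yaw,degrees=True).as_matrix()@np.diag([1.,-1,-1])
E
python3 - <<'E'
from h import *
go((.5,-.2,.4),down(0))
E
```

```text
d mm [ 427.3 -247.1 -186.8] w [-0.0013  0.      0.2738] rows 12.655975279680765 2.19122347593483
```

Call:
carry_out:
  deltas:
    - {"hand":0.5,"delta_pos":[0,0,-40],"angular":[0,0,0]}
    - {"hand":0.5,"delta_pos":[30,-15,-75],"angular":[0,0,0.1]}
    - {"hand":0.5,"delta_pos":[60,-33,-95],"angular":[0,0,0.2]}
    - {"hand":0.5,"delta_pos":[95,-53,-108],"angular":[0,0,0.27]}
    - {"hand":0.5,"delta_pos":[130,-74,-116],"angular":[0,0,0.27]}

```text
time_s: 0.57
tool_pos: [0.2577, -0.4511, 0.3301]
tcp_rot: [[1.0, -0.0, 0.001], [-0.0, -1.0, -0.003], [0.001, 0.003, -1.0]]
contact_force: [0.3, -0.5, -0.8]
opening: 0.753
```

```bash
python3 - <<'E'
from h import *
go((.5,-.2,.4),down(0))
E
```

```text
d mm [ 242.3 -251.   -70.3] w [ 0.0029 -0.0013 -0.0004] rows 8.534254968652062 0.02537925993238412
```

Call:
carry_out:
  deltas:
    - {"hand":0.5,"delta_pos":[242,-251,-70],"angular":[0,0,0]}
    - {"hand":0.5,"delta_pos":[242,-251,-70],"angular":[0,0,0]}
    - {"hand":0.5,"delta_pos":[242,-251,-70],"angular":[0,0,0]}
    - {"hand":0.5,"delta_pos":[242,-251,-70],"angular":[0,0,0]}
    - {"hand":0.5,"delta_pos":[242,-251,-70],"angular":[0,0,0]}

```text
time_s: 0.98
tool_pos: [0.3989, -0.3018, 0.3696]
tcp_rot: [[1.0, 0.004, -0.0], [0.004, -1.0, 0.0], [-0.0, -0.0, -1.0]]
contact_force: [0.5, -0.4, -0.2]
opening: 0.749
```

```bash
python3 - <<'E'
from h import *
go((.6,.0,.37),Ro.from_euler('x',45,degrees=True).as_matrix()@down(0))
E
```

```text
d mm [ 202.2 -301.1   -0.4] w [0.7854 0.0014 0.0033] rows 8.696292144832514 6.284972007640625
```

Call:
carry_out:
  deltas:
    - {"hand":0.5,"delta_pos":[202,-301,0],"angular":[0.1,0,0]}
    - {"hand":0.5,"delta_pos":[202,-301,0],"angular":[0.2,0,0]}
    - {"hand":0.5,"delta_pos":[202,-301,0],"angular":[0.3,0,0]}
    - {"hand":0.5,"delta_pos":[202,-301,0],"angular":[0.4,0,0]}
    - {"hand":0.5,"delta_pos":[202,-301,0],"angular":[0.5,0,0]}

```text
time_s: 1.4
tool_pos: [0.5147, -0.1287, 0.3698]
tcp_rot: [[1.0, 0.004, -0.002], [0.004, -0.876, 0.483], [0.0, -0.483, -0.876]]
contact_force: [1.0, -0.2, -0.1]
opening: 0.751
```

```bash
python3 - <<'E'
from h import *
go((.6,.0,.37),Ro.from_euler('x',45,degrees=True).as_matrix()@down(0))
E
```

```text
d mm [  85.8 -112.5   61.8] w [0.2817 0.002  0.0035] rows 3.7022053689795595 2.254365044812484
```

Call:
carry_out:
  deltas:
    - {"hand":0.5,"delta_pos":[86,-112,62],"angular":[0.1,0,0]}
    - {"hand":0.5,"delta_pos":[86,-112,62],"angular":[0.2,0,0]}
    - {"hand":0.5,"delta_pos":[86,-112,62],"angular":[0.28,0,0]}
    - {"hand":0.5,"delta_pos":[86,-112,62],"angular":[0.28,0,0]}
    - {"hand":0.5,"delta_pos":[86,-112,62],"angular":[0.28,0,0]}

```text
time_s: 1.82
tool_pos: [0.6005, 0.0015, 0.3668]
tcp_rot: [[1.0, 0.004, -0.006], [0.007, -0.708, 0.706], [-0.002, -0.706, -0.708]]
contact_force: [-0.8, 0.3, 0.1]
opening: 0.749
```

```bash
python3 - <<'E'
from h import *
import pickle
im=snap('wrist');pickle.dump(im,open('w1.pkl','wb'))
cv2.imwrite('pics/w1.png',cv2.resize(im['color'][:,:,::-1],(800,600),interpolation=cv2.INTER_CUBIC))
print(proj(im,(.73,.242,.306)))
E
```

```text
[163.18209696  75.01780835]
```

View pics/w1.png

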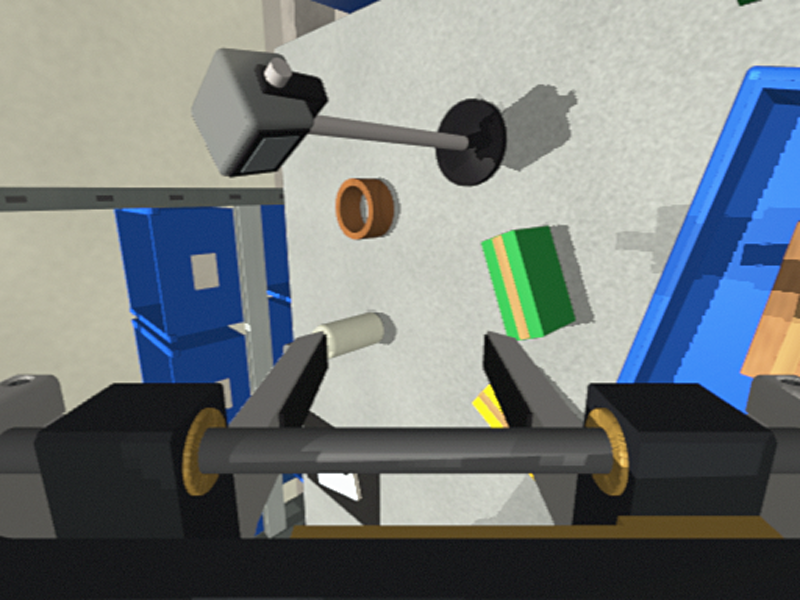

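The wrist view shows the scanner's −y side and its window at (270,150), with the base at (470,142), from about 0.4 m. I'll take a second look, more from the front.

```bash
python3 - <<'E'
from h import *
z=np.array([.6,.4,-.7]);z/=np.linalg.norm(z);x=np.array([1.,0,0]);x-=z*(x@z);x/=np.linalg.norm(x)
R=np.c_[x,np.cross(z,x),z];go((.5,.08,.36),R)
E
```

```text
d mm [-98.8 -52.1  62.2] w [-0.2545  0.6418 -0.0797] rows 3.0655755348708618 5.561775360737406
```

Call:
carry_out:
  deltas:
    - {"hand":0.5,"delta_pos":[-33,-17,20],"angular":[-0.04,0.1,0]}
    - {"hand":0.5,"delta_pos":[-66,-35,40],"angular":[-0.09,0.22,-0.02]}
    - {"hand":0.5,"delta_pos":[-99,-52,62],"angular":[-0.14,0.34,-0.04]}
    - {"hand":0.5,"delta_pos":[-99,-52,62],"angular":[-0.18,0.46,-0.05]}
    - {"hand":0.5,"delta_pos":[-99,-52,62],"angular":[-0.23,0.58,-0.07]}

```text
time_s: 2.28
tool_pos: [0.4971, 0.0788, 0.3611]
tcp_rot: [[0.844, 0.005, 0.537], [-0.276, -0.854, 0.442], [0.461, -0.521, -0.719]]
contact_force: [-0.0, -0.1, 1.4]
opening: 0.746
```

```bash
python3 - <<'E'
from h import *
import pickle
im=snap('wrist');pickle.dump(im,open('w2.pkl','wb'))
u,v=proj(im,(.73,.242,.306));print(u,v,bot.observe()['qvel'].round(1),bot.observe()['q'].round(1))
a=pickle.load(open('w1.pkl','rb'))
def crop(i,x0,y0,w): return cv2.resize(i['color'][y0:y0+w,x0:x0+w,::-1],(400,400),interpolation=cv2.INTER_CUBIC)
x0,y0=int(u)-60,max(0,int(v)-60);print('w2 crop',x0,y0)
cv2.imwrite('pics/w12.png',np.hstack([crop(a,115,20,100),crop(im,x0,y0,120)]))
E
```

```text
181.72552929978482 81.69543976452967 [-0.2  6.2 -7.3 -3.7 16.4  3.1] [-30.2 -10.6 109.   43.9  69.9  57.4]
w2 crop 121 21
```

View pics/w12.png

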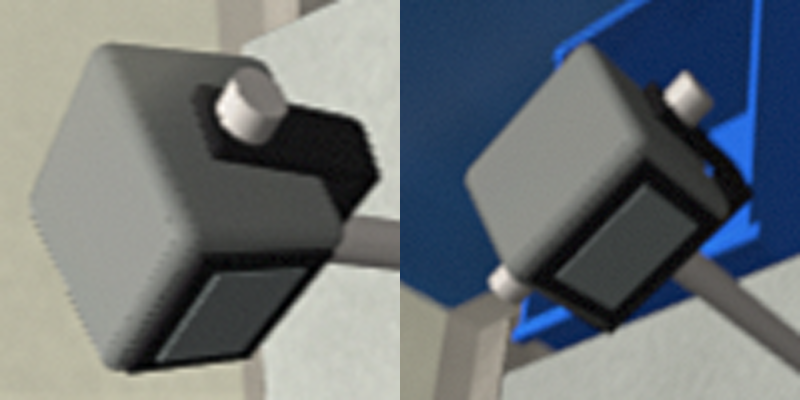

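```bash
cat > hd.py <<'E'
from h import *
import pickle
a=pickle.load(open('w1.pkl','rb'));b=pickle.load(open('w2.pkl','rb'));ims=pickle.load(open('i0.pkl','rb'));T,S=ims['top'],ims['side']
A=dict(t0=(202,268),t1=(157,362),u0=(312,262),u1=(248,348),b0=(108,45),b1=(33,195),f0=(198,243),f1=(112,366))
B=dict(t0=(250,180),t1=(155,275),u0=(300,235),u1=(212,310),b0=(185,42),b1=(67,178),f0=(248,150),f1=(125,277))
t=dict(b1=(62,147),b0=(213,65),f0=(283,192),f1=(120,262));s=dict(b1=(63,153),b0=(100,48),f0=(212,72),f1=(180,172))
P={}
for n in A:
    r=[ray(a,A[n][0]/4+115-.4,A[n][1]/4+20-.4),ray(b,B[n][0]*.3+121-.35,B[n][1]*.3+21-.35)]
    if n in t: r+=[ray(T,t[n][0]*.175+160-.4,t[n][1]*.175+120-.4),ray(S,s[n][0]*.175+175-.4,s[n][1]*.175+165-.4)]
    P[n],e=tri(r);print(n,P[n].round(4),np.round(e,4))
nrm=lambda v:v/np.linalg.norm(v)
y=nrm(P['t1']-P['t0']+P['u1']-P['u0']+P['b1']-P['b0']+P['f1']-P['f0'])
zg=P['t0']-P['u0']+P['t1']-P['u1'];xt=P['b0']-P['f0']+P['b1']-P['f1'];print('sizes',np.linalg.norm(zg)/2,np.linalg.norm(xt)/2,np.linalg.norm(P['t1']-P['t0']),np.linalg.norm(P['f1']-P['f0']))
print('y',y,'yaw',np.degrees(np.arctan2(-y[0],y[1])),'roll',np.degrees(y[2]))
print('tilt glass',np.degrees(np.arctan2(-np.dot(nrm(zg)[:2],[y[1],-y[0]]),zg[2])),'tilt top',np.degrees(np.arctan2(xt[2],np.hypot(*xt[:2]))),'yaw x top',np.degrees(np.arctan2(xt[1],xt[0])))
g=sum(P[n] for n in('t0','t1','u0','u1'))/4;tc=sum(P[n] for n in('b0','b1','f0','f1'))/4;print('glass c',g,'top c',tc)
d=g-tc;print('tilt from centres: ')
E
python3 hd.py
```

```text
t0 [0.7097 0.1977 0.3246] [0.0023 0.0023]
t1 [0.6852 0.2456 0.3219] [0.0005 0.0005]
u0 [0.7166 0.2084 0.2824] [0.0005 0.0005]
u1 [0.6914 0.2513 0.286 ] [0.0012 0.0012]
b0 [0.7707 0.22   0.3408] [0.0016 0.0017 0.0034 0.0034]
b1 [0.7367 0.287  0.3398] [0.0027 0.0014 0.001  0.0031]
f0 [0.716  0.192  0.3298] [0.0007 0.0007 0.0027 0.0028]
f1 [0.6844 0.2592 0.3295] [0.0015 0.003  0.0047 0.0037]
sizes 0.04040343593674092 0.06119787061937265 0.05393505462236922 0.07425806794171827
y [-0.45623139  0.88985892 -0.00200766] yaw 27.144251157881712 roll -0.11503049311070905
tilt glass 71.6977525331972 tilt top 10.043982673406482 yaw x top 27.51351068015061
glass c [0.70069413 0.22572719 0.30373007] top c [0.72694018 0.2395472  0.33495305]
tilt from centres:
```

```bash
cat > gl.py <<'E'
from h import *
import pickle
def glass(im,u,v,r=45):
    # corners of the glass: quad contour around pixel u,v, edges refined by line fits
    k=8;x0,y0=int(u)-r,max(0,int(v)-r)
    g=cv2.cvtColor(im['color'],cv2.COLOR_RGB2GRAY)[y0:y0+2*r,x0:x0+2*r];g=cv2.resize(g,None,fx=k,fy=k,interpolation=cv2.INTER_CUBIC)
    c0=(int((u-x0)*k),int((v-y0)*k));best=None;ref=int(np.median(g[c0[1]-16:c0[1]+16,c0[0]-16:c0[0]+16]))
    m=(g>ref*.6).astype(np.uint8)
    m[g>ref*1.9]=0; m=cv2.morphologyEx(m,cv2.MORPH_OPEN,np.ones((9,9)))
    l=cv2.connectedComponents(m)[1];c=(l==l[c0[1],c0[0]]).astype(np.uint8)
    cn=max(cv2.findContours(c,0,1)[0],key=cv2.contourArea)
    h=cv2.convexHull(cn);e=.01*cv2.arcLength(h,True);q=h
    while len(q)>4: q=cv2.approxPolyDP(h,e,True);e*=1.15
    q=q[:,0].astype(float);pts=cn[:,0].astype(float);L=[]
    for i in range(4):
        p,w=q[i],q[(i+1)%4];d=(w-p)/np.linalg.norm(w-p);s=(pts-p)@d;o=(pts-p)@[-d[1],d[0]]
        sel=pts[(abs(o)<10)&(s>.12*np.linalg.norm(w-p))&(s<.88*np.linalg.norm(w-p))]
        vx,vy,x,y=cv2.fitLine(sel.astype(np.float32),cv2.DIST_HUBER,0,.01,.01).ravel();L.append(np.cross([x,y,1],[x+vx,y+vy,1]))
    C=[np.cross(L[i-1],L[i]) for i in range(4)];C=np.array([c[:2]/c[2] for c in C])
    print('ref',ref,'area px',c.sum()/k/k)
    return C/k+[x0,y0]-.5+.5/k
def order(im,C,G):  # match to nearest rough 3D corners' projections
    return np.array([C[np.argmin(np.linalg.norm(C-proj(im,g),axis=1))] for g in G])
G=[(.7097,.1977,.3246),(.6852,.2456,.3219),(.7166,.2084,.2824),(.6914,.2513,.286)]
def solve(views):
    Q=[]
    V=[]
    for im in views:
        u,v=proj(im,(.7007,.2257,.3037)); C=order(im,glass(im,u,v),G);print(C.round(1).tolist());V.append(C)
    for i in range(4):
        p,e=tri([ray(im,*C[i]) for im,C in zip(views,V)]);Q.append(p);print(p.round(4),np.round(e,4))
    Q=np.array(Q);y=Q[1]-Q[0]+Q[3]-Q[2];z=Q[0]-Q[2]+Q[1]-Q[3];yaw=np.arctan2(-y[0],y[1]);xh=np.array([np.cos(yaw),np.sin(yaw)])
    print('size',np.linalg.norm(y)/2,np.linalg.norm(z)/2,'yaw',np.degrees(yaw),'roll',np.degrees(np.arcsin(y[2]/np.linalg.norm(y))),'tilt',np.degrees(np.arctan2(-z[:2]@xh,z[2])),'c',Q.mean(0))
if __name__=='__main__':
    solve([pickle.load(open(f,'rb')) for f in('w1.pkl','w2.pkl')])
E
python3 gl.py
```

```text
ref 58 area px 477.734375
[[167.8, 87.8], [152.4, 110.1], [191.8, 86.2], [174.9, 107.5]]
ref 63 area px 776.1875
[[193.6, 75.3], [166.4, 103.5], [210.2, 88.3], [184.4, 113.7]]
[0.7097 0.2004 0.3224] [0.0001 0.0001]
[0.685  0.2468 0.3227] [0.0001 0.0001]
[0.7146 0.203  0.2881] [0.0004 0.0004]
[0.6896 0.2491 0.2888] [0.0002 0.0002]
size 0.05253325613711594 0.03451760764057282 yaw 28.27295657142214 roll 0.5637102273966685 tilt 8.936181747718285 c [0.69970133 0.22482217 0.30551645]
```

Glass triangulation agrees to under 0.5 mm: yaw about 28°, tilt about 9.5°, read point about (0.595, 0.169, 0.284). Now to the carton.

```bash
python3 - <<'E'
from h import *
go((.59,-.1175,.25),down(-6.3))
E
```

```text
d mm [ 87.3 228.1  42.7] w [-0.5632 -0.522  -0.0442] rows 5.9447632227921 6.155489086866484
```

Call:
carry_out:
  deltas:
    - {"hand":0.5,"delta_pos":[14,36,7],"angular":[-0.09,-0.08,0]}
    - {"hand":0.5,"delta_pos":[28,72,14],"angular":[-0.17,-0.16,-0.01]}
    - {"hand":0.5,"delta_pos":[42,110,21],"angular":[-0.26,-0.24,-0.02]}
    - {"hand":0.5,"delta_pos":[56,147,28],"angular":[-0.34,-0.32,-0.03]}
    - {"hand":0.5,"delta_pos":[70,184,34],"angular":[-0.43,-0.4,-0.03]}

```text
time_s: 2.75
tool_pos: [0.5793, -0.0859, 0.2729]
tcp_rot: [[0.985, -0.115, 0.128], [-0.13, -0.985, 0.117], [0.113, -0.132, -0.985]]
contact_force: [0.0, 0.3, 1.0]
opening: 0.749
```

```bash
python3 - <<'E'
from h import *
go((.59,-.1175,.25),down(-6.3))
E
```

```text
d mm [12.  32.9 20.2] w [-0.1315 -0.1141 -0.0135] rows 0.9690711995744041 1.3970939297434493
```

Call:
carry_out:
  deltas:
    - {"hand":0.5,"delta_pos":[6,16,10],"angular":[-0.065,-0.055,0]}
    - {"hand":0.5,"delta_pos":[12,33,20],"angular":[-0.1315,-0.114,-0.0135]}
    - {"hand":0.5,"delta_pos":[12,33,20],"angular":[-0.1315,-0.114,-0.0135]}
    - {"hand":0.5,"delta_pos":[12,33,20],"angular":[-0.1315,-0.114,-0.0135]}

```text
time_s: 3.08
tool_pos: [0.5894, -0.1143, 0.2477]
tcp_rot: [[0.994, -0.109, 0.0], [-0.109, -0.994, 0.008], [-0.001, -0.008, -1.0]]
contact_force: [-1.0, 0.2, 0.4]
opening: 0.753
```

```bash
python3 - <<'E'
from h import *
import pickle
im=snap('wrist');pickle.dump(im,open('w3.pkl','wb'))
cv2.imwrite('pics/w3.png',im['color'][:,:,::-1])
for z in (.005,.087):print([proj(im,(x,y,z)).round(0).tolist() for x,y in [(.533,-.088),(.651,-.101),(.647,-.147),(.529,-.134)]])
E
```

```text
[[248.0, 205.0], [247.0, 130.0], [278.0, 129.0], [277.0, 205.0]]
[[245.0, 224.0], [244.0, 131.0], [282.0, 131.0], [280.0, 223.0]]
```

View pics/w3.png

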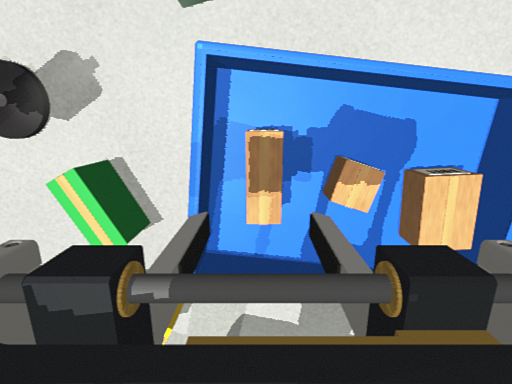

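The wrist view shows the slim carton at columns 245–283, rows 129–224, matching the prediction. I'll refine it and triangulate the height against the top view.

```bash
python3 - <<'E'
from h import *
import pickle
im=pickle.load(open('w3.pkl','rb'));T=pickle.load(open('i0.pkl','rb'))['top']
hsv=cv2.cvtColor(im['color'],cv2.COLOR_RGB2HSV);m=cv2.inRange(hsv,(3,40,30),(25,255,255))
l=cv2.connectedComponents(m)[1];c=(l==l[180,264]).astype(np.uint8)
r=cv2.minAreaRect(cv2.findContours(c,0,2)[0][0]);print(r,c.sum())
b=cv2.boxPoints(r);b=b+np.sign(b-np.array(r[0]))*.5;W=np.array([onz(im,*p,.087)[:2] for p in b]);print(W.round(4),W.mean(0),(W[:,None]-W)[np.triu_indices(4,1)].round(3))
bt=cv2.boxPoints(((319.4,214.4),(16.1,39.4),5.2))
for p in b:
    q=min(bt,key=lambda q:np.linalg.norm(proj(im,onz(T,*q,.087))-p));print('tri',[np.round(a,4) for a in tri([ray(im,*p),ray(T,*q)])])
go((.59,-.1175,.062),down(-6.3))
E
```

```text
((264.5, 177.0), (94.0, 37.0), 90.0) 3325
[[ 0.653  -0.1034]
 [ 0.6481 -0.1487]
 [ 0.527  -0.1383]
 [ 0.5322 -0.0887]] [ 0.59010562 -0.11977362] [[ 0.005  0.045]
 [ 0.126  0.035]
 [ 0.121 -0.015]
 [ 0.121 -0.01 ]
 [ 0.116 -0.06 ]
 [-0.005 -0.05 ]]
tri [array([ 0.6537, -0.102 ,  0.0753]), array([0.0011, 0.0011])]
tri [array([ 0.6481, -0.1487,  0.0886]), array([0.0001, 0.0001])]
tri [array([ 0.5268, -0.1369,  0.085 ]), array([0.0016, 0.0016])]
tri [array([ 0.5312, -0.0875,  0.083 ]), array([0.0009, 0.0009])]
d mm [  1.4   4.6 186.9] w [-0.0077 -0.0013  0.0008] rows 4.484206840935061 0.06246681404829931
```

Call:
carry_out:
  deltas:
    - {"hand":0.5,"delta_pos":[1.5,6,40],"angular":[-0.008,0,0]}
    - {"hand":0.5,"delta_pos":[1.5,6,75],"angular":[-0.008,0,0]}
    - {"hand":0.5,"delta_pos":[1.5,6,105],"angular":[-0.008,0,0]}
    - {"hand":0.5,"delta_pos":[1.5,6,130],"angular":[-0.008,0,0]}
    - {"hand":0.5,"delta_pos":[1.5,6,130],"angular":[-0.008,0,0]}

```text
time_s: 3.55
tool_pos: [0.5854, -0.1186, 0.116]
tcp_rot: [[0.994, -0.11, -0.005], [-0.11, -0.994, 0.001], [-0.005, -0.001, -1.0]]
contact_force: [-1.4, -0.1, -0.8]
opening: 0.752
```

```bash
python3 - <<'E'
from h import *
go((.59,-.1188,.047),down(-6.1))
im=snap('wrist','w4.png')
E
```

```text
d mm [ 5.  -0.2 69. ] w [-0.0008  0.0054 -0.0039] rows 1.6585374764195955 0.0540983059720768
```

View pics/w4.png

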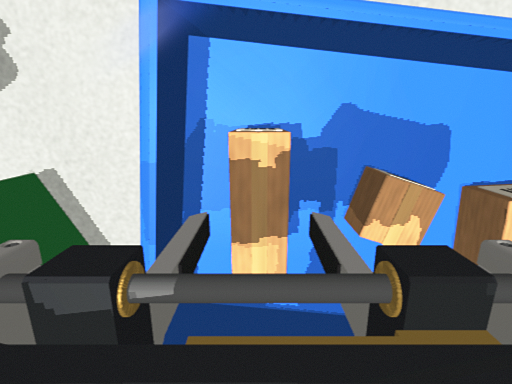

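The carton is centred between the jaws (columns 229–292, jaw inner faces at 209 and 311), with its label end up at row 129. The fingers clear the wall and the small carton.

Call:
carry_out:
  deltas:
    - {"hand":0.5,"delta_pos":[3,0,25],"angular":[0,0.003,0]}
    - {"hand":0.5,"delta_pos":[3,0,45],"angular":[0,0.005,0]}
    - {"hand":0.5,"delta_pos":[3,0,60],"angular":[0,0.005,0]}
    - {"hand":0.5,"delta_pos":[3,0,69],"angular":[0,0.005,0]}
    - {"hand":0.5,"delta_pos":[3,0,69],"angular":[0,0.005,0]}

```text
time_s: 4.02
tool_pos: [0.5931, -0.1202, 0.051]
tcp_rot: [[0.994, -0.109, 0.008], [-0.109, -0.994, -0.003], [0.008, 0.002, -1.0]]
contact_force: [-1.2, 0.2, 0.5]
opening: 0.749
```

Call:
carry_out:
  deltas:
    - {"hand":-1,"delta_pos":[0,0,0],"angular":[0,0,0]}
    - {"hand":-1,"delta_pos":[0,0,0],"angular":[0,0,0]}
    - {"hand":-1,"delta_pos":[0,0,0],"angular":[0,0,0]}
    - {"hand":-1,"delta_pos":[0,0,0],"angular":[0,0,0]}
    - {"hand":-1,"delta_pos":[0,0,0],"angular":[0,0,0]}

```text
time_s: 4.43
tool_pos: [0.5941, -0.12, 0.0515]
tcp_rot: [[0.994, -0.109, 0.01], [-0.109, -0.994, -0.003], [0.01, 0.002, -1.0]]
contact_force: [-0.9, 0.4, 6.0]
opening: 0.489
```

Call:
carry_out:
  deltas:
    - {"hand":-1,"delta_pos":[0,0,0],"angular":[0,0,0]}
    - {"hand":-1,"delta_pos":[0,0,0],"angular":[0,0,0]}
    - {"hand":-1,"delta_pos":[0,0,-5],"angular":[0,0,0]}
    - {"hand":-1,"delta_pos":[0,0,-15],"angular":[0,0,0]}
    - {"hand":-1,"delta_pos":[0,0,-30],"angular":[0,0,0]}

```text
time_s: 4.85
tool_pos: [0.5916, -0.1194, 0.0794]
tcp_rot: [[0.994, -0.108, 0.004], [-0.108, -0.994, -0.002], [0.004, 0.001, -1.0]]
contact_force: [0.5, -0.4, -1.8]
opening: 0.494
```

```bash
cat >> h.py <<'E'
Rg=np.array([[.994,-.109,.010],[-.109,-.994,-.003],[.010,.002,-1.]]);pg=np.array([.5941,-.120,.0515])
Rc=Ro.from_euler('z',-6.2,degrees=True).as_matrix();oc=np.array([.590,-.119,.005])
Rtc=Rg.T@Rc;ptl=Rg.T@(oc+Rc@[.06,0,.041]-pg)   # carton axes and label in the tool frame
Rh=Ro.from_euler('ZY',[28,-9.5],degrees=True).as_matrix()
gl=np.array([.6999,.2250,.3043]);read=gl-.12*Rh[:,0]
def present(back=0):
    R=Ro.from_matrix(Rh@Rtc.T).as_matrix();return read-back*Rh[:,0]-R@ptl,R
E
python3 - <<'E'
from h import *
print(Rh,read,ptl,present(),present(.08))
p,R=present(.08);go(p,R)
E
```

```text
[[ 0.8708385  -0.46947156 -0.14572839]
 [ 0.46303304  0.88294759 -0.07748516]
 [ 0.16504761  0.          0.9862856 ]] [0.59539938 0.16943603 0.28449429] [ 0.05575808 -0.00061877  0.00607193] (array([0.54624757, 0.14267741, 0.28071403]), array([[ 0.86978649,  0.46829807,  0.15546184],
       [ 0.46134018, -0.88356881,  0.08044497],
       [ 0.17503346,  0.00175084, -0.98456093]])) (array([0.47658049, 0.10563477, 0.26751022]), array([[ 0.86978649,  0.46829807,  0.15546184],
       [ 0.46134018, -0.88356881,  0.08044497],
       [ 0.17503346,  0.00175084, -0.98456093]]))
d mm [-138.  -211.  -188.9] w [ 0.0531  0.1678 -0.5942] rows 7.554800125214133 4.959457018157134
```

Call:
carry_out:
  deltas:
    - {"hand":-1,"delta_pos":[0,0,-35],"angular":[0,0,0]}
    - {"hand":-1,"delta_pos":[0,0,-75],"angular":[0,0,0]}
    - {"hand":-1,"delta_pos":[0,0,-115],"angular":[0,0,0]}
    - {"hand":-1,"delta_pos":[0,0,-150],"angular":[0,0,0]}
    - {"hand":-1,"delta_pos":[0,0,-175],"angular":[0,0,0]}

```text
time_s: 5.27
tool_pos: [0.5923, -0.1195, 0.2596]
tcp_rot: [[0.994, -0.108, 0.012], [-0.108, -0.994, -0.004], [0.012, 0.003, -1.0]]
contact_force: [0.4, -0.9, -2.6]
opening: 0.485
```

```bash
python3 - <<'E'
from h import *
p,R=present(.08);go(p,R)
E
```

```text
d mm [-139.4 -211.3  -10.2] w [ 0.0573  0.1601 -0.5938] rows 6.074617481230665 4.94290554551319
```

Call:
carry_out:
  deltas:
    - {"hand":-1,"delta_pos":[-20,-30,-1],"angular":[0.008,0.02,-0.08]}
    - {"hand":-1,"delta_pos":[-43,-65,-3],"angular":[0.017,0.05,-0.18]}
    - {"hand":-1,"delta_pos":[-66,-100,-5],"angular":[0.027,0.075,-0.28]}
    - {"hand":-1,"delta_pos":[-89,-135,-7],"angular":[0.036,0.1,-0.38]}
    - {"hand":-1,"delta_pos":[-110,-167,-8],"angular":[0.045,0.126,-0.47]}

```text
time_s: 5.68
tool_pos: [0.4986, 0.0603, 0.2625]
tcp_rot: [[0.925, 0.359, 0.126], [0.355, -0.933, 0.058], [0.139, -0.009, -0.99]]
contact_force: [0.4, 0.7, -2.3]
opening: 0.483
```

```bash
python3 - <<'E'
from h import *
p,R=present(.08);go(p,R)
E
```

```text
d mm [ -3.5 -50.3  -5.1] w [ 0.0081  0.0364 -0.12  ] rows 1.2148338258010065 1.0055733776164535
```

Call:
carry_out:
  deltas:
    - {"hand":-1,"delta_pos":[-2,-20,-2],"angular":[0.003,0.015,-0.05]}
    - {"hand":-1,"delta_pos":[-3,-38,-4],"angular":[0.006,0.028,-0.09]}
    - {"hand":-1,"delta_pos":[-3.5,-50,-5],"angular":[0.008,0.036,-0.12]}
    - {"hand":-1,"delta_pos":[-3.5,-50,-5],"angular":[0.008,0.036,-0.12]}
    - {"hand":-1,"delta_pos":[-3.5,-50,-5],"angular":[0.008,0.036,-0.12]}

```text
time_s: 6.1
tool_pos: [0.4788, 0.1037, 0.2673]
tcp_rot: [[0.872, 0.465, 0.155], [0.458, -0.886, 0.078], [0.174, 0.003, -0.985]]
contact_force: [0.5, -0.1, -1.6]
opening: 0.485
```

```bash
python3 - <<'E'
from h import *
p,R=present();go(p,R)
E
```

```text
d mm [79.  -3.2  0.3] w [ 0.002   0.0014 -0.0039] rows 1.895394515857583 0.036519757046515486
```

Call:
carry_out:
  deltas:
    - {"hand":-1,"delta_pos":[25,-1,0],"angular":[0,0,0]}
    - {"hand":-1,"delta_pos":[50,-2,0],"angular":[0.001,0.001,-0.002]}
    - {"hand":-1,"delta_pos":[68,-3,0],"angular":[0.002,0.001,-0.004]}
    - {"hand":-1,"delta_pos":[79,-3,0],"angular":[0.002,0.001,-0.004]}
    - {"hand":-1,"delta_pos":[79,-3,0],"angular":[0.002,0.001,-0.004]}

```text
time_s: 6.52
tool_pos: [0.5491, 0.1424, 0.2802]
tcp_rot: [[0.87, 0.467, 0.155], [0.46, -0.884, 0.081], [0.175, 0.001, -0.985]]
contact_force: [1.1, -0.4, -0.9]
opening: 0.489
```

Call:
carry_out:
  deltas:
    - {"hand":-1,"delta_pos":[0,0,0],"angular":[0,0,0]}
    - {"hand":-1,"delta_pos":[0,0,0],"angular":[0,0,0]}
    - {"hand":-1,"delta_pos":[0,0,0],"angular":[0,0,0]}

```text
time_s: 6.77
tool_pos: [0.5453, 0.1419, 0.2804]
tcp_rot: [[0.871, 0.467, 0.153], [0.46, -0.884, 0.081], [0.173, 0.0, -0.985]]
contact_force: [-0.2, -0.9, -2.1]
opening: 0.488
```

```bash
python3 - <<'E'
from h import *
import pickle
p,R=present();go(p,R)
ims={n:snap(n) for n in('side','top','wrist')};pickle.dump(ims,open('i1.pkl','wb'))
s=bot.observe();C=s['tcp_rot'];
Rc2=C@Rtc;o=s['tool_pos']+C@ptl
def crop(n,w):
    i=ims[n];u,v=proj(i,o-.03*Rc2[:,0]+.02*Rc2[:,2]);x0,y0=int(u)-w//2,max(0,int(v)-w//2);print(n,x0,y0)
    for sx,a in(('x',0),('b',-.12)):
        for dy in(-.023,.023):
            for dz in(-.041,.041):
                q=proj(i,o+Rc2@[a,dy,dz]);print(sx,dy,dz,((q-[x0,y0]+.5)*400/w).round(0),end=' ')
    print()
    return cv2.resize(i['color'][y0:y0+w,x0:x0+w,::-1],(400,400),interpolation=cv2.INTER_CUBIC)
cv2.imwrite('pics/p1.png',np.hstack([crop('side',100),crop('wrist',240)]))
crop('top',80)
E
```

```text
d mm [ 1.2 -0.2 -0.2] w [-0.0011  0.0019 -0.0011] rows 0.030022828182746073 0.019490371342198404
side 207 145
x -0.023 -0.041 [160. 226.] x -0.023 0.041 [175. 158.] x 0.023 -0.041 [153. 270.] x 0.023 0.041 [168. 202.] b -0.023 -0.041 [306. 253.] b -0.023 0.041 [328. 187.] b 0.023 -0.041 [302. 298.] b 0.023 0.041 [325. 231.] 
wrist 137 78
x -0.023 -0.041 [250. 107.] x -0.023 0.041 [278. 123.] x 0.023 -0.041 [154. 107.] x 0.023 0.041 [124. 123.] b -0.023 -0.041 [245. 332.] b -0.023 0.041 [265. 456.] b 0.023 -0.041 [160. 332.] b 0.023 0.041 [139. 456.] 
top 185 175
x -0.023 -0.041 [217. 130.] x -0.023 0.041 [216. 132.] x 0.023 -0.041 [140. 170.] x 0.023 0.041 [133. 176.] b -0.023 -0.041 [321. 328.] b -0.023 0.041 [329. 348.] b 0.023 -0.041 [245. 369.] b 0.023 0.041 [246. 393.]
```

View pics/p1.png

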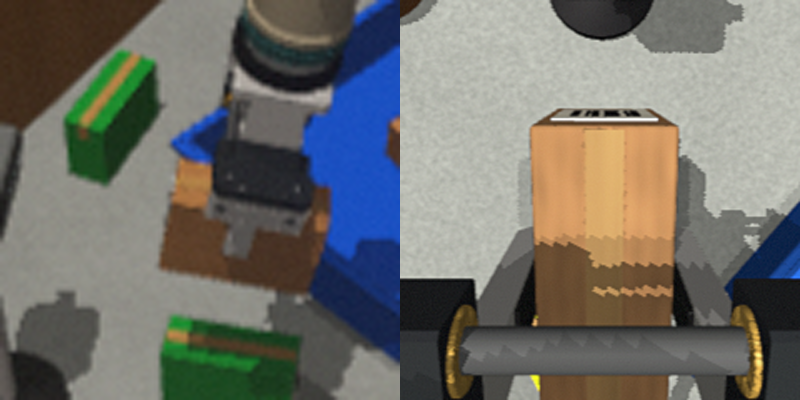

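The carton is held level with its label forward, within a few pixels of the prediction. I'll take a magnified look to check for slip or pitch.

```bash
python3 - <<'E'
from h import *
import pickle
ims=pickle.load(open('i1.pkl','rb'))
a=ims['wrist']['color'][130:170,205:315,::-1];b=ims['side']['color'][175:225,240:295,::-1]
a=cv2.resize(a,(770,280),interpolation=cv2.INTER_CUBIC);b=cv2.resize(b,(330,300),interpolation=cv2.INTER_CUBIC)
c=cv2.resize(ims['top']['color'][175:255,185:265,::-1],(300,300),interpolation=cv2.INTER_CUBIC)
o=np.zeros((600,800,3),np.uint8);o[:280,:770]=a;o[290:590,:330]=b;o[290:590,400:700]=c;cv2.imwrite('pics/p2.png',o)
E
```

```text
(no output)
```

View pics/p2.png

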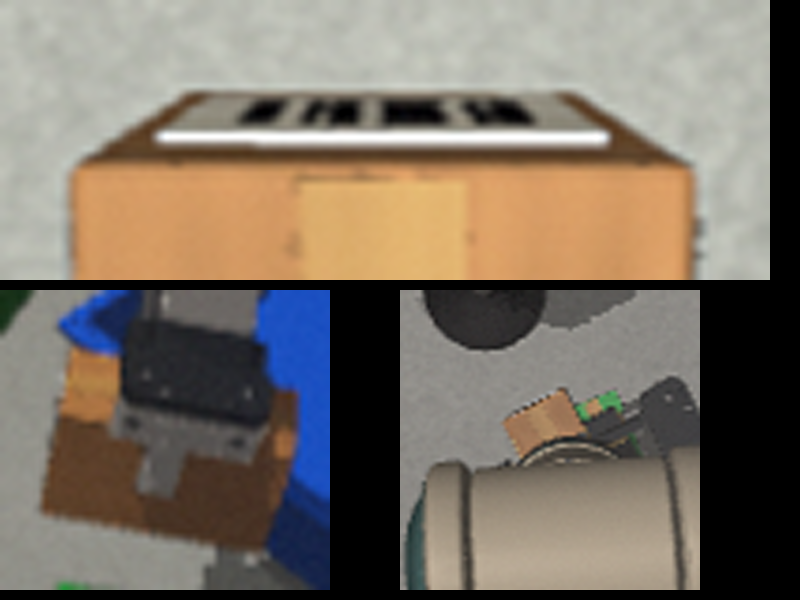

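Call:
carry_out:
  deltas:
    - {"hand":-1,"delta_pos":[1.5,0,0],"angular":[0,0,0]}
    - {"hand":-1,"delta_pos":[1.5,0,0],"angular":[0,0,0]}
    - {"hand":-1,"delta_pos":[1.5,0,0],"angular":[0,0,0]}
    - {"hand":-1,"delta_pos":[1.5,0,0],"angular":[0,0,0]}
    - {"hand":-1,"delta_pos":[1.5,0,0],"angular":[0,0,0]}

```text
time_s: 7.33
tool_pos: [0.5475, 0.1434, 0.281]
tcp_rot: [[0.87, 0.468, 0.155], [0.461, -0.884, 0.081], [0.175, 0.001, -0.985]]
contact_force: [-0.6, -0.4, -1.8]
opening: 0.487
```

```bash
python3 - <<'E'
from h import *
import pickle
p,R=present();go(p,R);s=bot.observe();print(s['qvel'].round(2),s['opening'],s['contact_force'])
a=pickle.load(open('i0.pkl','rb'))['top']['color'];b=snap('top')['color']
d=cv2.absdiff(a,b).max(2)
for n,(x,y,w,h) in dict(small=(345,210,28,30),wide=(380,220,35,42),head=(165,125,55,70),tape=(125,180,40,40),flask=(115,255,40,30),decoys=(225,200,45,100)).items():print(n,(d[y:y+h,x:x+w]>40).mean().round(3))
E
```

```text
d mm [-1.5  0.   0. ] w [-0.001   0.0005 -0.0003] rows 0.03596901496688778 0.009195988052827427
[ 0.02  0.02 -0.06  0.01 -0.04 -0.03] 0.48720585773456565 [-0.6087588  -0.43425801 -1.76673768]
small 0.0
wide 0.0
head 0.0
tape 0.0
flask 0.0
decoys 0.351
```

```bash
python3 -c "
from cell import bot
print(bot.hand_in())"
```

```text
the job is handed in; nothing more can be done
None
```

I gripped the slim carton from above, lifted it out of the tote and handed in with it held still at the scanner's read point. The robot clock was at about 7.4 s. The hand-in gave no verdict.

**Pose:** By my estimates the label is about 12 cm out from the window. It is turned 28° and tipped 9.5° to match the head, with the carton's top side up. At the last check the tool was within 2 mm and 0.1° of the target, the joints were still and the grip held at 46 mm, the carton's width.

**Scene:** The last top picture matched the first around the small and wide cartons, the scanner head, the tape roll and the flask. The green and yellow look-alikes could not be compared because the arm hid part of that area. I saw no contact forces beyond the load.

**Disagreements:**
- **Head tilt:** I got 8.9° from the window glass and 10° from the top face, so I used 9.5°. A rougher hand-picked reading gave about 14°, which I set aside.
- **Carton in the grip:** The edge positions in the wrist view matched to about 1 mm, with no pitch or roll. The carton looked about 4% narrower there than predicted, which would put it 6 mm lower. The side view's edges were up to 2 px (about 5 mm) off, but did not show it lower. I put both down to rounded edges and calibration and did not correct for them.

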